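Screw the canister lid down snug

ROBOT

A 6-joint arm with a two-finger parallel gripper is mounted at the origin on a cart in front of the work surface, level with it; the furniture and walls round the work are solid. World frame = base frame: x ahead of the robot, y to its left, z up, the work surface at z = 0. Lengths are in m, angles in rad, forces in N, time in s.
With the tool pointing down it reaches from about 0.2 to 0.875 m from the base axis. Payload 3.4 kg.
Tool frame: the origin (TCP) lies between the finger pads; the fingertips stand 25 mm ahead of it and the grasp point (between the pads) lies 6 mm ahead of it (r.nose_length is the z of the fingertips in the tool frame, in m); z points along the fingers, x is the direction in which the jaws open and shut, and the axes are right-handed (so a half turn about z gives the same grasp; the last joint's range is limited). The gripper opens to 94 mm and grips with 3 to 60 N. Pads are 16 mm wide; open, the fingers measure 119 mm over their backs; the gripper's body (75 mm by 177 mm) begins 78 mm behind the grasp point.
Start: joints at [1.083, 0.276, 1.505, -0, 1.361, -0.121], TCP at [0.206, 0.537, 0.23] pointing down, gripper open.
Joint ranges: [-2.89, 2.89], [-0.75, 2.08], [0.22, 2.7], [-1.18, 4.32], [0.11, 2.71], [-2.7, 2.7]. Speed limits (rad/s): [2.57, 2.57, 3.14, 3.14, 3.14, 3.14].

INTERFACE

Orientations are given as a unit quaternion [w, x, y, z].
In Python, from plant import r, gripper_to, inverse_kinematics, vision, models, telemetry gives the robot as it stands. Calls block until the motion is done:
- r.move_to(position, orientation): joint-space move of the TCP to a pose.
- r.move_l(position, rot=None, vel=0.15, guard=None): straight line of the TCP; rot=None keeps the orientation; vel is the mean speed in m/s. With guard (N) it stops when the force on the tool has changed by that much, and returns True; else False.
- r.movej(angles): joint-space move.
- gripper_to(opening, f_grip=None): finger opening in m; f_grip is the grip in N (None keeps the last); returns when the fingers have stopped.
- r.hold(seconds).
- inverse_kinematics(position, orientation): joint angles nearest the present ones, or None.
- vision.snapshot(name): name is "scene" or "top"; returns the picture (384x512x3 uint8, red, green, blue); there is no depth.
- vision.get_calibration(name): a dict with "fx", "fy", "cx", "cy" (pixels), "position" and "orientation" of the camera in the world. Camera axes: x right, y down, z forward; pixel columns grow to the right and rows downward; lengths in m; the calibration is good to about 2 mm. A picture is of the moment at which its call begins. get_calibration takes no time and is no camera call.
A pose or a line that the arm cannot do raises r.PlanningError and nothing moves.
- r.sign_off(): hands the job in, once; it reports no verdict.
Trained networks look in the newest picture that a camera, given by its name, has taken for a name from the list of things; names that differ only in an ending like _2 or _b are one class to them, and where a whole thing is asked for, a point or a joint stands for the part that bears it (a point fixed in the world has none). Each returns a list of dicts, best first, with "score" (0 to 1); they miss things now and then, are a little off and sometimes report something else, mostly with a low value. They report only what shows in the picture. A call takes as long as a camera call. They do not tell look-alikes from the thing itself.
- models.boxes_of(thing, camera): "at" ([x, y, z] in m, in world coordinates, good to about 4 mm: the middle of the surface that is visible of it).
- models.regions_of(thing, camera): "pixels" (384x512 bool, what is visible of it).
- models.mark_of(thing, camera): "at" ([x, y, z] in m, in world coordinates, good to about 4 mm: a listed point, or the origin of a listed thing).
Readings, each from a call of its own:
- telemetry.current_t(): time.
- telemetry.current_joints(): joint angles.
- telemetry.current_dq(): joint speeds.
- telemetry.current_joint_efforts(): joint torques, N m.
- telemetry.current_ee_pos(): TCP position.
- telemetry.current_tool_rot(): TCP orientation.
- telemetry.current_wrist_force(): force on the tool from outside, world axes, zero at the start.
- telemetry.current_torque(): the same for the moment, N m.
- telemetry.current_opening(): finger opening in m.
Only numpy, scipy, OpenCV 4.12 (cv2) and the standard library are available. Lean on these libraries where they do the work, as an engineer would, in place of code of your own. Each camera call takes 0.05 s, during which the arm holds its last target.

TASK

Put the loose blue lid on the white parts canister and screw it down clockwise until it is snug on its rubber seal: feel for the turning torque to rise clearly, to about 0.25 N m, and stop there without overtightening. Let go of the lid, and leave the bottle, the lens carton and the screwdriver where they are.

Things in the scene. Friction and masses are not known exactly. Their poses are not given: they have to be found in the camera images.
- lid_centre (a point): centre, half-way up, of the loose ribbed blue screw lid: round, 62 mm outside, 28 mm tall, standing mouth down; z is its axis, up. Grip it across its side wall. Flat inner ceiling 24 mm above the lower edge; inside its mouth three lugs, 120 degrees apart, 1 to 4 mm above the lower edge, reach in to 24 mm from the axis. About 0.09 kg
- canister: white parts canister bolted to the bench, open at the top: 46 mm tube on a 100 x 100 x 8 mm foot plate; origin at the centre of its underside on the bench, z up. Outside on its neck is a three-start right-hand thread, 55 mm across. Press the lid down lightly for the first 120 degrees of turning, until its lugs are under the thread; held up there, they can jam on the thread's ends
- thread_top (a point): on the canister's axis at the top of the thread, 5 mm below the rim. Thread advance is 22.5 mm a turn, axial play about 1.5 mm. A level lid set down at any yaw rests on the thread, engages by itself when turned clockwise from above, and sinks as it turns. The thread holds it when let go; while a hand presses it down, the thread is not loaded and the lid rises by the play when let go
- canister_mouth (a point): centre of the rim, 88 mm above the bench. A springy orange seal ring stands 4 to 7 mm above it, differently each time. The lid turns free for 75 to 245 degrees, then meets the seal, which gives about 8 N per mm (0.5 N per degree turned), and the torque climbs by 0.01 to 0.03 N m per N of clamping (less at rest than turning). Snug is about 14 N; under 5 N is loose, over 30 N too tight
- bottle_centre (a point): centre, half-way up, of the standing white bottle with a blue cap, 38 mm across and 105 mm tall; a bystander
- lens_carton_centre (a point): centre of the flat lens carton, 96 x 96 x 17 mm; a bystander
- driver_centre (a point): centre of the small screwdriver with a green handle lying on the bench, 114 x 32 x 15 mm; a bystander
Things that resemble listed ones, but are neither listed nor needed, are in the scene too. Of the things shaped like the part that bears lid_centre, the blue one is meant.

How it is judged:
By the outcome, as a careful person would: the job done as asked, in the order asked, and still so for the second after the job is handed in, with the robot touching nothing.
It also fails if it takes over 69 s, if anything falls off the work surface, if the arm or the gripper's body presses on something with over 40 N, if the wrist force passes 120 N, or if a joint passes its speed limit or range.

## Working session

There is one attempt and no reset: what is moved stays moved. The work goes in short steps, each a Python script; the robot and the scene stay as the last script left them, time stands still between calls to the robot, and variables do not carry over. Pictures are saved under pics/ and viewed, and the job is handed in when it is done.

```bash
ls; mkdir -p pics; python3 - <<'E'
from plant import r, vision, models, telemetry
import cv2, numpy as np
for c in ("scene","top"):
    im=vision.snapshot(c); cv2.imwrite(f"pics/{c}0.png",im[:,:,::-1])
    print(c,vision.get_calibration(c))
    for t in ("lid_centre","canister_mouth","canister","thread_top","bottle_centre","lens_carton_centre","driver_centre"):
        print(t,[(np.round(d["at"],4).tolist(),round(d["score"],2)) for d in models.mark_of(t,c)])
print(telemetry.current_t(), telemetry.current_tool_rot())
E
```

```text
pics
scene {'fx': 368.68816031705256, 'fy': 368.68816031705256, 'cx': 249.92540449698816, 'cy': 189.09821962704228, 'position': array([ 0.27633435, -0.42750524,  0.74134778]), 'orientation': array([-0.35379706,  0.90314392, -0.22853635,  0.08324563])}
lid_centre [([0.5785, 0.0011, 0.0161], 0.85), ([0.4854, -0.098, 0.0171], 0.8), ([0.4711, 0.0004, 0.0123], 0.59), ([0.5342, 0.1798, 0.0912], 0.18)]
canister_mouth [([0.534, 0.1824, 0.0887], 0.91)]
canister [([0.5349, 0.178, 0.0012], 0.89)]
thread_top [([0.5369, 0.1718, 0.0871], 0.64)]
bottle_centre [([0.6999, 0.0221, 0.0519], 0.61)]
lens_carton_centre [([0.4745, 0.4046, 0.0097], 0.71)]
driver_centre [([0.6358, -0.2083, 0.0118], 0.71), ([0.4686, 0.0003, 0.0145], 0.63)]
top {'fx': 373.93939290856474, 'fy': 373.93939290856474, 'cx': 260.46601708267116, 'cy': 188.54267463392628, 'position': array([0.46488411, 0.11707759, 1.12650726]), 'orientation': array([ 0.02390662, -0.70436332,  0.70822476, -0.0414546 ])}
lid_centre [([0.4722, 0.0026, 0.0156], 0.83), ([0.4867, -0.1, 0.0143], 0.66), ([0.5781, -0.0004, 0.0156], 0.59)]
canister_mouth [([0.5342, 0.1742, 0.0909], 0.84)]
canister [([0.5315, 0.173, 0.0036], 0.82), ([0.4716, 0.0025, 0.0149], 0.65)]
thread_top [([0.535, 0.1764, 0.0804], 0.82), ([0.5337, 0.1763, 0.0877], 0.61)]
bottle_centre [([0.6978, 0.0275, 0.0494], 0.74), ([0.5323, 0.1768, 0.0884], 0.28)]
lens_carton_centre [([0.4741, 0.4051, 0.0096], 0.92), ([0.4715, 0.0041, 0.0149], 0.63)]
driver_centre [([0.6336, -0.2051, 0.0075], 0.46)]
0.8 [-3.46199592e-05  8.24200439e-01  5.66298182e-01  7.10704111e-05]
```

View pics/scene0.png

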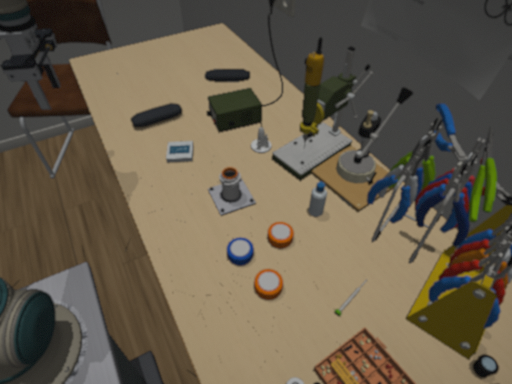

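View pics/top0.png

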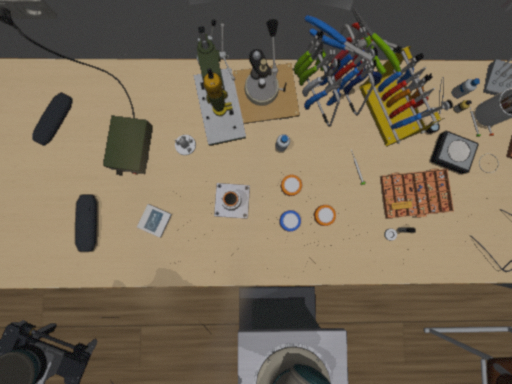

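Candidates for the lid are the blue ring (scene 240,250; top 290,220) and two orange rings (scene 280,234 and 268,283; top 291,185 and 325,215). The blue one, near (0.472, 0.002), fits the description. I'll check it in a close crop and refine the centres.

```bash
cat > h.py <<'E'
from plant import r, gripper_to, inverse_kinematics, vision, models, telemetry
import cv2, numpy as np
from scipy.spatial.transform import Rotation as R
def cam(c):
    k=vision.get_calibration(c); q=k["orientation"]; return k,R.from_quat([q[1],q[2],q[3],q[0]]).as_matrix()
def proj(c,p):
    k,M=cam(c); v=M.T@(np.array(p)-k["position"]); return np.array([k["fx"]*v[0]/v[2]+k["cx"],k["fy"]*v[1]/v[2]+k["cy"]])
def unproj(c,uv,z):
    k,M=cam(c); d=M@np.array([(uv[0]-k["cx"])/k["fx"],(uv[1]-k["cy"])/k["fy"],1]); p=k["position"]; return p+d*(z-p[2])/d[2]
def quat(yaw): # tool down, x axis at yaw
    M=np.array([[np.cos(yaw),np.sin(yaw),0],[np.sin(yaw),-np.cos(yaw),0],[0,0,-1]])
    q=R.from_matrix(M).as_quat(); return [q[3],q[0],q[1],q[2]]
E
python3 - <<'E'
from h import *
crops=[]
for c in ("scene","top"):
    im=vision.snapshot(c)
    hsv=cv2.cvtColor(im,cv2.COLOR_RGB2HSV)
    for t in ("lid_centre","canister_mouth"):
        p=proj(c,[0.472,0.002,0.014] if t[0]=="l" else [0.534,0.176,0.088])
        print(c,t,p.round(1))
        x,y=p.astype(int); crops.append(cv2.resize(im[y-25:y+25,x-25:x+25],(390,290),interpolation=cv2.INTER_CUBIC))
        if t[0]=="l":
            m=((hsv[:,:,0]>100)&(hsv[:,:,0]<130)&(hsv[:,:,1]>110)).astype(np.uint8)
            m[:y-20]=0;m[y+20:]=0;m[:,:x-20]=0;m[:,x+20:]=0
            pts=np.argwhere(m)[:,::-1].astype(np.float32)
            h=cv2.convexHull(pts); M=cv2.moments(h); u=[M['m10']/M['m00'],M['m01']/M['m00']]
            print(u,[unproj(c,u,z).round(4) for z in (0.014,0.02,0.028)])
            for d in models.regions_of(t,c)[:4]:
                yy,xx=np.where(d["pixels"]); print(d["score"],xx.mean(),yy.mean(),unproj(c,(xx.mean(),yy.mean()),0.02).round(4))
        else:
            for d in models.regions_of("canister",c)[:2]:
                yy,xx=np.where(d["pixels"]); print(d["score"],xx.mean(),yy.mean(),xx.min(),xx.max(),yy.min(),yy.max())
            # orange seal
            m=((hsv[:,:,0]<20)&(hsv[:,:,1]>130)).astype(np.uint8)
            m[:y-16]=0;m[y+16:]=0;m[:,:x-16]=0;m[:,x+16:]=0
            pts=np.argwhere(m)[:,::-1].astype(np.float32)
            h=cv2.convexHull(pts); M=cv2.moments(h); u=[M['m10']/M['m00'],M['m01']/M['m00']]
            print("seal",len(pts),u,unproj(c,u,0.092).round(4),unproj(c,u,0.088).round(4))
cv2.imwrite("pics/crop1.png",np.vstack([np.hstack(crops[:2]),np.hstack(crops[2:])])[:,:,::-1])
E
```

```text
scene lid_centre [240.5 252.2]
[239.84378109452737, 250.8172470978441] [array([0.4723, 0.006 , 0.014 ]), array([0.4707, 0.0024, 0.02  ]), array([ 0.4686, -0.0024,  0.028 ])]
0.82 267.5396174863388 284.21857923497265 [ 0.4845 -0.1013  0.02  ]
0.6 279.29107142857146 234.63214285714287 [ 0.5741 -0.0021  0.02  ]
0.56 239.22388059701493 251.36152570480928 [0.4688 0.0018 0.02  ]
scene canister_mouth [229.9 173.9]
0.98 229.97416020671835 195.17571059431523 208 254 175 214
seal 92 [229.19277108433735, 172.4738955823293] [0.5329 0.1776 0.092 ] [0.5345 0.1813 0.088 ]
top lid_centre [290.  220.6]
[289.75199089874855, 220.46018202502842] [array([0.4724, 0.0027, 0.014 ]), array([0.4723, 0.0033, 0.02  ]), array([0.4723, 0.0041, 0.028 ])]
0.75 290.88955223880595 185.02985074626866 [ 0.5776 -0.0016  0.02  ]
0.65 289.7769028871391 220.2204724409449 [0.4731 0.0032 0.02  ]
0.63 324.31964809384164 214.51612903225808 [ 0.4893 -0.0997  0.02  ]
0.29 282.49074074074076 141.76388888888889 [0.7087 0.0219 0.02  ]
top canister_mouth [229.9 198.4]
0.84 232.08526315789473 200.74736842105264 214 249 184 217
seal 38 [229.78991596638656, 198.4971988795518] [0.5335 0.1761 0.092 ] [0.5337 0.1764 0.088 ]
```

View pics/crop1.png

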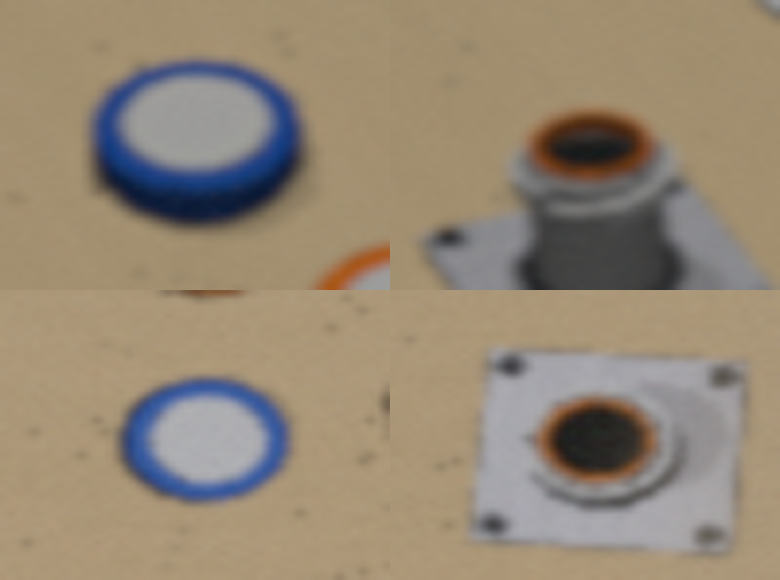

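The crop confirms it: the blue-rimmed lid is at scene (240,251), and the white canister has its orange seal at (229,172). Next I'll plan the yaw range for the turn.

```bash
python3 - <<'E'
from h import *
L=[0.472,0.003];C=[0.5337,0.1768]
print(telemetry.current_joints(),telemetry.current_torque(),telemetry.current_wrist_force())
for n,p in (("lid",[*L,0.028]),("lidup",[*L,0.16]),("can",[*C,0.1]),("canup",[*C,0.16])):
    for y in np.arange(-180,180,30):
        q=inverse_kinematics(p,quat(np.radians(y))); print(n,y,None if q is None else np.round(q,2))
E
```

```text
[ 1.08299899e+00  2.75899544e-01  1.50486426e+00  1.18915707e-05
  1.36071509e+00 -1.20998780e-01] [ 0.01776599  0.03084397 -0.0152476 ] [-0.29315156  0.09365931  0.67143789]
lid -180 None
lid -150 [-0.14  0.34  2.01 -0.    0.8   2.48]
lid -120 [-0.14  0.34  2.01 -0.    0.8   1.95]
lid -90 [-0.14  0.34  2.01 -0.    0.8   1.43]
lid -60 [-0.14  0.34  2.01 -0.    0.8   0.91]
lid -30 [-0.14  0.34  2.01 -0.    0.8   0.38]
lid 0 [-0.14  0.34  2.01 -0.    0.8  -0.14]
lid 30 [-0.14  0.34  2.01 -0.    0.8  -0.66]
lid 60 [-0.14  0.34  2.01 -0.    0.8  -1.19]
lid 90 [-0.14  0.34  2.01 -0.    0.8  -1.71]
lid 120 [-0.14  0.34  2.01 -0.    0.8  -2.24]
lid 150 None
lidup -180 None
lidup -150 [-0.14  0.18  1.83 -0.    1.14  2.48]
lidup -120 [-0.14  0.18  1.83 -0.    1.14  1.95]
lidup -90 [-0.14  0.18  1.83 -0.    1.14  1.43]
lidup -60 [-0.14  0.18  1.83 -0.    1.14  0.91]
lidup -30 [-0.14  0.18  1.83 -0.    1.14  0.38]
lidup 0 [-0.14  0.18  1.83 -0.    1.14 -0.14]
lidup 30 [-0.14  0.18  1.83 -0.    1.14 -0.66]
lidup 60 [-0.14  0.18  1.83 -0.    1.14 -1.19]
lidup 90 [-0.14  0.18  1.83 -0.    1.14 -1.
[... 358 characters left out ...]
.05 -0.33]
can 60 [ 0.2   0.36  1.73 -0.    1.05 -0.85]
can 90 [ 0.2   0.36  1.73 -0.    1.05 -1.37]
can 120 [ 0.2   0.36  1.73 -0.    1.05 -1.9 ]
can 150 [ 0.2   0.36  1.73 -0.    1.05 -2.42]
canup -180 None
canup -150 None
canup -120 [ 0.2   0.31  1.65 -0.    1.19  2.29]
canup -90 [ 0.2   0.31  1.65 -0.    1.19  1.77]
canup -60 [ 0.2   0.31  1.65 -0.    1.19  1.24]
canup -30 [ 0.2   0.31  1.65 -0.    1.19  0.72]
canup 0 [ 0.2   0.31  1.65 -0.    1.19  0.2 ]
canup 30 [ 0.2   0.31  1.65 -0.    1.19 -0.33]
canup 60 [ 0.2   0.31  1.65 -0.    1.19 -0.85]
canup 90 [ 0.2   0.31  1.65 -0.    1.19 -1.37]
canup 120 [ 0.2   0.31  1.65 -0.    1.19 -1.9 ]
canup 150 [ 0.2   0.31  1.65 -0.    1.19 -2.42]
```

```bash
python3 - <<'E'
from h import *
L=[0.472,0.003]; T=telemetry.current_t
gripper_to(0.088,15)
print(T()); r.move_to([*L,0.09],quat(np.radians(45))); print("above",T())
print(r.move_l([*L,0.029],vel=0.15,guard=8),telemetry.current_ee_pos(),T())
gripper_to(0.05,5); print("op",telemetry.current_opening(),T(),telemetry.current_ee_pos())
gripper_to(0.088)
r.move_l([*L,0.06],vel=0.2)
r.move_to([*L,0.06],quat(np.radians(135))); print(T())
print(r.move_l([*L,0.029],vel=0.15,guard=8),T())
gripper_to(0.05,5); print("op",telemetry.current_opening(),T(),telemetry.current_ee_pos())
gripper_to(0.088)
r.move_l([*L,0.07],vel=0.2)
r.move_to([0.40,-0.22,0.2],quat(np.radians(135))); print(T())
for c in ("scene","top"): cv2.imwrite(f"pics/{c}1.png",vision.snapshot(c)[:,:,::-1])
print(T())
E
```

```text
1.4417
above 3.6333
False [0.47236095 0.00332866 0.02918909] 4.1917
op 0.06189018102774249 4.7167 [0.47244067 0.00294529 0.02956677]
7.025
False 7.3833
op 0.062007641024840195 7.9083 [0.47232437 0.00300211 0.02950362]Traceback (most recent call last):
  File "<stdin>", line 14, in <module>
plant.PlanningError: the arm cannot take that pose within its joint ranges
```

```bash
python3 - <<'E'
from h import *
T=telemetry.current_t
r.move_to([0.42,-0.22,0.2],quat(np.radians(90))); print(T())
S={}
out=[]
for c in ("scene","top"):
    im=vision.snapshot(c); cv2.imwrite(f"pics/{c}1.png",im[:,:,::-1])
    x,y=proj(c,[.5,.09,.04]).astype(int); out.append(cv2.resize(im[y-60:y+60,x-60:x+60],(400,400),interpolation=cv2.INTER_CUBIC))
cv2.imwrite("pics/both1.png",np.hstack(out)[:,:,::-1]); print(T())
E
```

```text
9.8917
9.9917
```

View pics/both1.png

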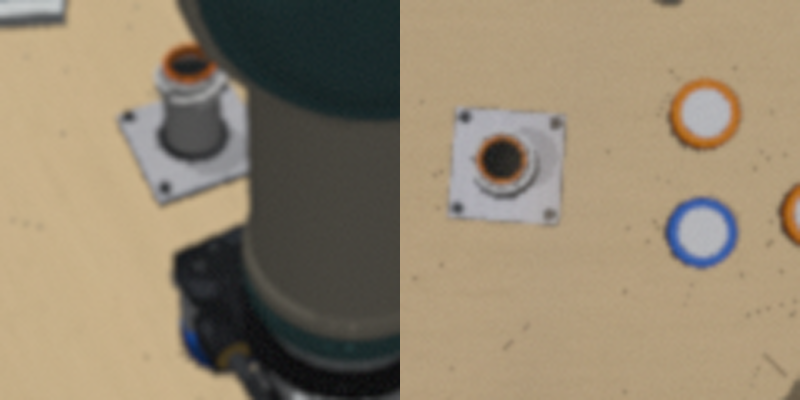

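```bash
python3 - <<'E'
from h import *
def hullc(m):
    n,lab,st,_=cv2.connectedComponentsWithStats(m.astype(np.uint8)); k=1+np.argmax(st[1:,4]); 
    h=cv2.convexHull(np.argwhere(lab==k)[:,::-1].astype(np.float32)); M=cv2.moments(h); return np.array([M['m10'],M['m01']])/M['m00'],M['m00']
def circ(c,x,y,rad,zs):
    a=np.linspace(0,2*np.pi,120); P=np.array([proj(c,[x+rad*np.cos(t),y+rad*np.sin(t),z]) for z in zs for t in a],np.float32)
    M=cv2.moments(cv2.convexHull(P)); return np.array([M['m10'],M['m01']])/M['m00'],M['m00']
for f in ("top0","top1"):
    im=cv2.imread(f"pics/{f}.png"); S=8
    def win(p,w):
        x,y=np.round(p).astype(int); return cv2.resize(im[y-w:y+w,x-w:x+w],None,fx=S,fy=S,interpolation=cv2.INTER_CUBIC),np.array([x-w,y-w])
    def back(u,o): return o+(u+.5)/S-.5
    b,o=win(proj("top",[.4724,.003,.014]),16); hs=cv2.cvtColor(b,cv2.COLOR_BGR2HSV)
    u,A=hullc((hs[...,0]>95)&(hs[...,0]<135)&(hs[...,1]>70)); u=back(u,o)
    e,EA=circ("top",.4724,.003,.031,(0,.028)); print(f,"lid meas",u,"pred",e,"A",A/64,EA,"world off",(unproj("top",u,.02)-unproj("top",e,.02)).round(4))
    p0=proj("top",[.5335,.1763,.0935]); b,o=win(p0,13); hs=cv2.cvtColor(b,cv2.COLOR_BGR2HSV)
    for th in (60,90,120):
        u,A=hullc(((hs[...,0]<22)|(hs[...,0]>170))&(hs[...,1]>th)); u=back(u,o); print(" seal",th,u,"r",np.sqrt(A/64/np.pi)*1.033/374,unproj("top",u,.0935).round(4))
    # plate
    b,o=win(proj("top",[.534,.177,.008]),26); hs=cv2.cvtColor(b,cv2.COLOR_BGR2HSV)
    u,A=hullc((hs[...,1]<60)&(hs[...,2]>110)); u=back(u,o); print(" plate",u,A/64,unproj("top",u,.008).round(4),"side",np.sqrt(A/64)*1.118/374)
E
```

```text
top0 lid meas [289.88222285 220.38311548] pred [289.81134281 220.47217596] A 334.40625 363.49654131149873 world off [ 0.0003 -0.0002  0.    ]
 seal 60 [230.07023841 198.43044291] r 0.02091417703282048 [0.5336 0.1753 0.0935]
 seal 90 [230.05354754 198.43876812] r 0.019926609603807925 [0.5335 0.1753 0.0935]
 seal 120 [229.72803782 198.43854237] r 0.018390778377591697 [0.5335 0.1762 0.0935]
 plate [231.60042426 200.33663426] 1198.171875 [0.5335 0.1755 0.008 ] side 0.10347364831473312
top1 lid meas [290.07719849 220.28624302] pred [289.81134281 220.47217596] A 334.125 363.49654131149873 world off [ 0.0005 -0.0008  0.    ]
 seal 60 [230.05975539 198.42618686] r 0.020902381361632198 [0.5336 0.1753 0.0935]
 seal 90 [230.05348867 198.43164732] r 0.019909941587839007 [0.5336 0.1753 0.0935]
 seal 120 [229.74021839 198.42616294] r 0.01845925012466781 [0.5336 0.1762 0.0935]
 plate [231.58607028 200.33073679] 1198.6953125 [0.5335 0.1756 0.008 ] side 0.10349624777431951
```

```bash
cat >> h.py <<'E'
C=[0.5331,0.1763]; T=telemetry.current_t
def st(m=""):
    print(m,"t%.1f"%T(),"p",np.round(telemetry.current_ee_pos()*1000,2),"F",np.round(telemetry.current_wrist_force(),2),"M",np.round(telemetry.current_torque(),3),"op",round(telemetry.current_opening()*1000,2),"j6",round(telemetry.current_joints()[5],3),flush=True)
E
python3 - <<'E'
from h import *
L=[0.4724,0.003]
r.move_to([*L,0.08],quat(np.radians(135)))
print(r.move_l([*L,0.029],vel=0.15,guard=8))
gripper_to(0.05,35); st("grip")
r.move_l([*L,0.14],vel=0.2); st("lift")
r.move_to([*C,0.135],quat(np.radians(160))); r.hold(0.2); st("above")
g=r.move_l([*C,0.105],vel=0.04,guard=4); st(f"down {g}")
r.hold(0.1); st()
E
```

```text
False
grip t12.0 p [472.75   3.    29.57] F [-1.04  0.44  5.73] M [ 0.03   0.171 -0.057] op 61.35 j6 -2.497
lift t12.7 p [471.43   3.17 139.05] F [-0.41  0.86 -1.73] M [ 0.043  0.064 -0.013] op 62.04 j6 -2.497
above t13.7 p [532.78 174.61 135.03] F [ 0.06 -0.24 -1.1 ] M [ 0.068  0.069 -0.018] op 61.78 j6 -2.597
down True t14.3 p [532.71 176.18 109.27] F [-1.64  0.24  4.48] M [0.061 0.187 0.004] op 61.39 j6 -2.597
 t14.4 p [532.7  176.16 109.29] F [-0.54  0.81  5.91] M [ 0.107  0.151 -0.066] op 61.75 j6 -2.597
```

Contact came at a lid-bottom height of about 80 mm, so the lid sits on the thread and not on the rim (88 mm). I'll start turning with a light press.

```bash
python3 - <<'E'
from h import *
z=telemetry.current_ee_pos()[2]; yaw=160
for i in range(5):
    F=telemetry.current_wrist_force()[2]
    dz=np.clip((F-6)*0.00015,-0.001,0.0005); z=z+dz; yaw-=8
    r.move_l([*C,z],quat(np.radians(yaw)),vel=0.02); st(f"{yaw} cmd {z*1000:.2f}")
E
```

```text
152 cmd 109.27 t14.7 p [533.07 176.29 108.85] F [-0.09 -0.1  -0.8 ] M [ 0.049  0.001 -0.037] op 61.47 j6 -2.46
144 cmd 108.27 t15.0 p [533.26 176.35 108.31] F [ 0.4  -0.28  1.84] M [ 0.158  0.006 -0.055] op 61.35 j6 -2.322
136 cmd 107.65 t15.3 p [533.28 176.33 107.8 ] F [-0.1  -0.32  2.49] M [ 0.093  0.017 -0.078] op 61.77 j6 -2.183
128 cmd 107.12 t15.6 p [533.24 176.35 107.31] F [ 0.37 -0.25  4.04] M [ 0.09   0.016 -0.085] op 61.43 j6 -2.043
120 cmd 106.83 t15.9 p [533.06 176.34 106.81] F [-0.19  0.72  2.04] M [ 0.129  0.058 -0.088] op 61.76 j6 -1.904
```

```bash
python3 - <<'E'
from h import *
z=0.10683; yaw=120
while yaw>32:
    F=telemetry.current_wrist_force(); 
    if telemetry.current_torque()[2]>0.15 or F[2]>12: print("stop"); break
    dz=-0.0005+np.clip((F[2]-3)*0.00006,-0.0004,0.0004); z=z+dz; yaw-=8
    r.move_l([*C,z],quat(np.radians(yaw)),vel=0.02); st(f"{yaw} cmd {z*1000:.2f}")
E
```

```text
112 cmd 106.27 t16.2 p [533.08 176.38 106.31] F [-0.93 -0.64  3.11] M [ 0.111  0.083 -0.113] op 61.44 j6 -1.764
104 cmd 105.78 t16.4 p [533.16 176.4  105.8 ] F [0.2  0.7  2.94] M [ 0.131  0.078 -0.06 ] op 61.75 j6 -1.625
96 cmd 105.28 t16.7 p [533.18 176.34 105.32] F [-0.84  0.72  2.83] M [ 0.131  0.028 -0.055] op 61.53 j6 -1.485
88 cmd 104.77 t17.0 p [533.19 176.32 104.81] F [-0.32  0.56  2.61] M [0.104 0.078 0.036] op 61.51 j6 -1.345
80 cmd 104.24 t17.3 p [533.19 176.32 104.28] F [-1.84 -0.28  3.25] M [ 0.094  0.072 -0.048] op 61.71 j6 -1.206
72 cmd 103.76 t17.6 p [533.23 176.32 103.81] F [ 0.61 -0.52  2.83] M [ 0.076  0.034 -0.042] op 61.41 j6 -1.066
64 cmd 103.25 t17.9 p [533.25 176.31 103.31] F [-0.33  1.36  3.35] M [ 0.127  0.12  -0.025] op 61.76 j6 -0.926
56 cmd 102.77 t18.2 p [533.23 176.3  102.81] F [-0.68 -0.23  3.66] M [ 0.083  0.069 -0.008] op 61.46 j6 -0.787
48 cmd 102.31 t18.5 p [533.17 176.28 102.32] F [-1.21  0.37  3.2 ] M [ 0.147  0.087 -0.027] op 61.62 j6 -0.647
40 cmd 101.82 t18.8 p [533.15 176.27 101.83] F [0.15 1.05 2.72] M [0.128 0.101 0.034] op 61.81 j6 -0.508
32 cmd 101.30 t19.1 p [533.21 176.25 101.31] F [0.22 1.05 3.62] M [0.11  0.162 0.041] op 61.64 j6 -0.368
```

Lugs are 128° round and under the thread. Now I'll take up the axial play so the thread carries the load, then continue with a slight upward bias.

```bash
cat >> h.py <<'E'
def avg(n=4):
    a=[]
    for _ in range(n):
        a.append(np.r_[telemetry.current_wrist_force(),telemetry.current_torque()]); r.hold(0.02)
    return np.mean(a,0)
E
python3 - <<'E'
from h import *
print(np.round(avg(),3))
z=0.1013
for i in range(8):
    z+=0.0003; r.move_l([*C,z],vel=0.02); a=avg(3); print(round(z*1e3,2),telemetry.current_ee_pos()[2]*1e3,np.round(a,3))
    if a[2]<-3.5: break
st()
E
```

```text
[-0.515  1.083  2.94   0.122  0.114  0.009]
101.6 101.36044563097681 [-0.218  0.887  0.69   0.079 -0.027  0.015]
101.9 101.5299325144715 [ 0.168 -0.048 -1.151 -0.056  0.046  0.02 ]
102.2 102.15875125682406 [ 0.425  0.236 -1.049 -0.044  0.014 -0.017]
102.5 102.53363824080616 [-0.585 -0.18  -0.858 -0.052  0.04   0.016]
102.8 102.73969298886243 [-0.152  0.182 -1.692 -0.058  0.002  0.052]
103.1 102.80216531611036 [ 0.575  0.296 -4.557  0.027 -0.122  0.016]
 t20.9 p [533.04 176.26 102.8 ] F [ 0.86 -0.25 -5.55] M [ 0.067 -0.135 -0.028] op 61.88 j6 -0.363
```

```bash
cat > turn.py <<'E'
from h import *
import sys,json
z,yaw,step,stop_t,stop_yaw=map(float,sys.argv[1:])
while yaw>stop_yaw:
    F=avg(1)
    z+=-0.0225*step/360+np.clip((F[2]+2.5)*0.00005,-0.0003,0.0003); yaw-=step
    r.move_l([*C,z],quat(np.radians(yaw)),vel=0.02)
    m0=telemetry.current_torque()[2]; a=avg(3); p=telemetry.current_ee_pos()
    q=telemetry.current_tool_rot(); ay=2*np.degrees(np.arctan2(q[2],q[1]))
    print(f"t{T():.1f} yaw {yaw:.0f} act {ay:.1f} zc {z*1e3:.2f} z {p[2]*1e3:.2f} Fz {a[2]:.2f} Fxy {a[0]:.1f} {a[1]:.1f} Mz0 {m0:.3f} Mz {a[5]:.3f} op {telemetry.current_opening()*1e3:.2f}",flush=True)
    if max(m0,a[5])>stop_t or a[5]>stop_t: print("STOP"); break
E
python3 turn.py 0.10295 32 6 0.13 -60
```

```text
t21.3 yaw 26 act 26.1 zc 102.42 z 102.42 Fz -2.56 Fxy -0.2 -0.8 Mz0 -0.038 Mz -0.014 op 61.67
t21.6 yaw 20 act 20.2 zc 102.02 z 102.04 Fz -2.70 Fxy 0.5 -0.4 Mz0 -0.022 Mz 0.009 op 61.49
t21.9 yaw 14 act 14.2 zc 101.66 z 101.67 Fz -3.08 Fxy 0.4 -0.1 Mz0 -0.008 Mz -0.000 op 61.85
t22.2 yaw 8 act 8.2 zc 101.20 z 101.26 Fz -3.20 Fxy -0.1 0.1 Mz0 -0.031 Mz -0.004 op 61.88
t22.6 yaw 2 act 2.2 zc 100.81 z 100.86 Fz -2.19 Fxy 0.3 0.4 Mz0 -0.000 Mz -0.003 op 61.36
t22.9 yaw -4 act -3.8 zc 100.46 z 100.52 Fz -2.07 Fxy 0.3 -0.6 Mz0 0.018 Mz 0.016 op 61.49
t23.2 yaw -10 act -9.8 zc 100.12 z 100.13 Fz -2.26 Fxy 0.2 -0.4 Mz0 0.004 Mz 0.024 op 61.44
t23.5 yaw -16 act -15.8 zc 99.75 z 99.78 Fz -1.92 Fxy 0.0 -0.0 Mz0 -0.047 Mz 0.003 op 61.52
t23.9 yaw -22 act -21.8 zc 99.40 z 99.41 Fz -2.38 Fxy 0.2 -0.3 Mz0 0.035 Mz 0.006 op 61.53
t24.2 yaw -28 act -27.8 zc 99.04 z 99.05 Fz -2.63 Fxy 0.1 -0.0 Mz0 0.032 Mz -0.008 op 61.28
t24.5 yaw -34 act -33.8 zc 98.70 z 98.68 Fz -3.13 Fxy -0.2 -0.5 Mz0 -0.003 Mz 0.010 op 61.69
t24.8 yaw -40 act -39.8 zc 98.32 z 98.32 Fz -2.60 Fxy -0.0 -0.1 Mz0 -0.013 Mz 0.006 op 61.38
t25.2 yaw -46 act -45.8 zc 97.92 z 97.96 Fz -2.23 Fxy 0.4 -0.8 Mz0 -0.097 Mz -0.055 op 61.88
t25.5 yaw -52 act -51.8 zc 97.54 z 97.59 Fz -2.29 Fxy 0.8 -1.4 Mz0 -0.174 Mz -0.152 op 61.58
t25.8 yaw -58 act -57.8 zc 97.17 z 97.23 Fz -1.94 Fxy -0.1 -1.4 Mz0 -0.192 Mz -0.209 op 61.51
t26.1 yaw -64 act -63.8 zc 96.84 z 96.87 Fz -1.48 Fxy 0.6 -1.8 Mz0 -0.277 Mz -0.265 op 61.52
```

The resisting torque reads with a negative sign. It rose clearly from yaw -43° to 0.265 N m, and the turn ends there. I'll release, back off and look.

```bash
python3 - <<'E'
from h import *
print(np.round(avg(5),3))
gripper_to(0.088); st("open")
r.move_l([*C,0.17],vel=0.12)
r.move_to([0.42,-0.1,0.25],quat(0)); st("away")
out=[]
for c in ("scene","top"):
    im=vision.snapshot(c); cv2.imwrite(f"pics/{c}2.png",im[:,:,::-1])
    x,y=proj(c,[.533,.176,.08]).astype(int); out.append(cv2.resize(im[y-40:y+40,x-40:x+40],(400,400),interpolation=cv2.INTER_CUBIC))
    for t in ("lid_centre",): print(c,[(np.round(d["at"],4).tolist(),round(d["score"],2)) for d in models.mark_of(t,c)])
    for t in ("bottle_centre","lens_carton_centre","driver_centre"): print(t,[np.round(d["at"],3).tolist() for d in models.mark_of(t,c)][:1])
cv2.imwrite("pics/fin.png",np.hstack(out)[:,:,::-1]); print(T())
E
```

```text
[ 0.718 -1.643 -1.967 -0.347  0.006 -0.224]
open t26.8 p [533.09 176.36  96.87] F [ 1.09 -0.46 -0.19] M [-0.039  0.121 -0.045] op 87.86 j6 1.312
away t29.1 p [420.07 -99.71 249.57] F [-0.45  1.44 -0.33] M [-0.042  0.095  0.071] op 88.11 j6 -0.395
scene [([0.4834, -0.0995, 0.0111], 0.83), ([0.5811, 0.0003, 0.0154], 0.78)]
bottle_centre [[0.704, 0.024, 0.052]]
lens_carton_centre [[0.477, 0.402, 0.009]]
driver_centre [[0.635, -0.208, 0.009]]
top [([0.5352, 0.1767, 0.0785], 0.79), ([0.4877, -0.0981, 0.0083], 0.79), ([0.5783, -0.0016, 0.0183], 0.73)]
bottle_centre [[0.702, 0.027, 0.053]]
lens_carton_centre [[0.476, 0.407, 0.007]]
driver_centre [[0.637, -0.206, 0.007]]
29.6
```

View pics/fin.png

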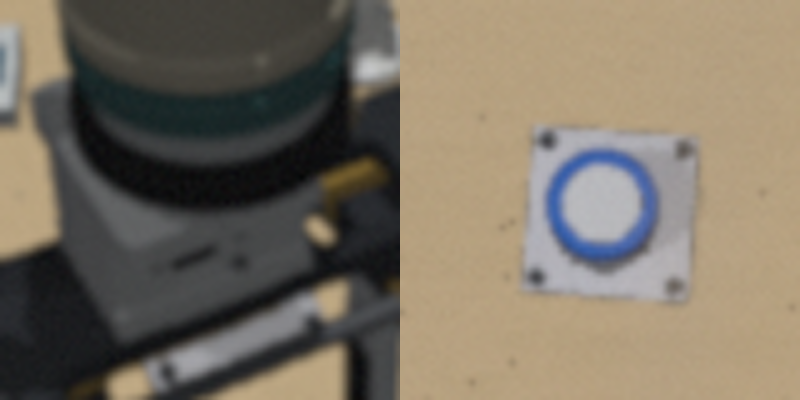

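```bash
python3 - <<'E'
from h import *
r.move_to([0.25,0.45,0.25],quat(0.6))
im=vision.snapshot("scene"); x,y=proj("scene",[.533,.176,.08]).astype(int)
cv2.imwrite("pics/fin2.png",cv2.resize(im[y-60:y+100,x-60:x+100],(500,500),interpolation=cv2.INTER_CUBIC)[:,:,::-1]); print(T())
E
```

```text
31.7167
```

View pics/fin2.png

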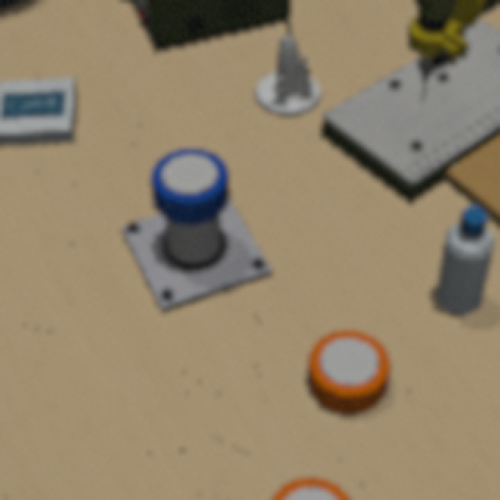

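The blue lid sits level on the canister (crop pixel 190,185), and the bottle and carton haven't moved.

```bash
python3 -c "
from plant import r
r.sign_off()"
```

```text
the job is handed in; nothing more can be done
```

The blue lid is screwed down snug on the canister, released, and the job is handed in at about 32 s of the 69 s allowed.

- **Turning:** I gripped the lid, set it on the thread and turned it 224° clockwise in all. I pressed lightly for the first 128°, then took up about 1.5 mm of play and let the thread carry the load.
- **Stopping point:** The lid turned free up to about 203°, then the torque rose steadily. I stopped at 0.265 N m, which settled to 0.22 N m at rest. From the roughly 21° turned after meeting the seal, I estimate about 10–11 N of clamping. That is below the 14 N target but well inside the 5–30 N range; I did not measure it directly.
- **Torque sign:** My automatic stop expected positive torque, but the resisting torque reads negative, so it would not have triggered. The turn ended at my preset angle limit, which happened to be at the right torque.
- **Last checks:** The pictures show the lid level and centred on the canister. The bottle, carton and screwdriver read the same positions as at the start, within the networks' accuracy. The scene camera's first final view was blocked by the arm, so I moved the arm away and looked again.

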